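# Set the grain mill's dial to the long scale line and start it

## Task

On the grain mill, push the steel finger post of the dial round with a fingertip, gently and without gripping it, until the dial's black index line lines up with the one long line of the scale ring (either way round will do). Then, with the dial set, press the round start button in its black housing on the mill's deck fully down and let it come up again. Leave the jars and the other loose things where they stand.

Things in the scene. Friction and masses are not known exactly. Their poses are not given: they have to be found in the camera images.
- mill: White grain mill, fixed to the table. Origin: on the vertical axis of the dial, at table level (z = 0). Its flat deck is 70 mm high and reaches from -100 to +100 mm along the mill's own x and from -110 to +300 mm along its own y. On the deck stand the dial (at the origin), the start button (x -45, y +110) and the grinding head with hopper (a tower of radius 65 mm at x +20, y +232, its top 222 mm above the table). The mill's yaw varies.
- scale: Flat aluminium scale ring, radius 80 mm, fixed on the mill's deck around the dial, coaxial with it; origin on the dial axis at the deck's height, 70 mm above the table; top face at 80 mm. It has 23 short lines (6 mm) and one long, thick line (23 mm by 4 mm), 15 degrees apart; the long line is the target and lies along the ring's own +x. It does not turn during the job, but it is found at any yaw.
- target (a point): Inner end of the ring's long line, at the edge of the dial: 55 mm from the dial axis, 82 mm above the table.
- index (a point): Outer end of the dial's black index line (34 mm by 4 mm, radial), at the edge of the dial: 55 mm from the dial axis, 82 mm above the table. When the dial is set it coincides with point target.
- post (a point): Centre of the top of the dial's upright steel finger post: diameter 14 mm, 36 mm tall, standing on the dial 40 mm from the axis, just opposite the index line. Its top is 118 mm, the dial's face 82 mm above the table. The post is fixed to the dial; pushed sideways along its circle it turns the dial. The dial is a white disc of radius 55 mm, with a flat steel cap of 11 mm radius, 3 mm high, at its centre.
- dial (a joint): Angle of the dial relative to the scale ring, rad, growing counter-clockwise seen from above; 0 (or a full turn) when the index line is at the long line. The dial turns without stops in either direction. It is held by friction (0.08 N m: about 2 N at the post) and stays where it is left. It starts between 0.6 and 5.68.
- start_top (a point): Centre of the top of the round white start button (radius 14 mm, in a black housing on the deck). Pressed straight down.
- start (a joint): Travel of the start button, m: 0 up, 0.006 fully down (about 5 N); it springs back. It counts as pressed beyond 0.004.
- jar_a: Closed clear sample jar of grain, white cap, 60 mm wide, 82 mm tall, loose on the table beside the mill. Origin under its centre. Bystander.
- jar_b: A second such jar, 60 mm wide, 82 mm tall. Bystander.
- jar_c: Larger closed sample jar, 70 mm wide, 97 mm tall, behind the mill. Bystander.
- cup: Small clear grain cup without a cap, 44 mm wide, 36 mm tall, loose on the mill's deck. Bystander.
- cap: Loose white jar cap, 32 mm wide, 12 mm tall, on the mill's deck. Bystander.
- brush: Hand brush, 170 mm long, lying behind the mill. Bystander.
- weight: Brass calibration weight with a knob, 28 mm wide, 42 mm tall, on the table. Bystander.

How it is judged:
On the way, in this order (a step that is already met when the one before it is completed fails the run):
1. the dial's index line is at the long scale line (horizontal distance between index and target below 0.003 m), for 0.2 s.
2. the start button is pressed down with the dial set (horizontal distance between index and target below 0.003 m and value of joint start above 0.004 m), for 0.05 s.
At the end, for the whole second after the job is handed in: The index line's outer end is within 3 mm of the long line's inner end (about 3 degrees), the dial is at rest, and the start button has been pressed (beyond 4 mm) and is up again (horizontal distance between index and target below 0.003 m and velocity of joint dial between -0.02 and 0.02 rad/s and value of joint start below 0.0015 m); the robot touches nothing.
It fails at once if the start button is pressed while the dial is not at the long line (horizontal distance between index and target above 0.0035 m and value of joint start above 0.003 m).
It fails at once if the dial or its post is gripped or pushed harder than 30 N (contact force between the fingers and dial above 30 N).
It fails at once if a bystander is moved by more than 15 mm (distance of any of jar_a, jar_b, jar_c, cup, cap, brush, weight from where it was at the start of the episode above 0.015 m).
It also fails if it takes over 56 s, if anything falls off the work surface, if the arm or the gripper's body presses on something with over 40 N, if the wrist force passes 120 N, or if a joint passes its speed limit or range.

## Robot

A 6-joint arm with a two-finger parallel gripper is mounted at the origin on the work surface. World frame = base frame: x ahead of the robot, y to its left, z up, the work surface at z = 0. Lengths are in m, angles in rad, forces in N, time in s.
With the tool pointing down it reaches from about 0.375 to 0.9 m from the base axis. Payload 3.1 kg.
Tool frame: the origin (TCP) lies on the centre line of the jaws, within the pads' length; the fingertips stand 25 mm ahead of it and the grasp point (between the pads) lies 6 mm ahead of it; x points along the fingers, y is the direction in which the jaws open and shut, and the axes are right-handed (so a half turn about x gives the same grasp; the last joint's range is limited). The gripper opens to 87 mm and grips with 3 to 60 N. Pads are 19 mm wide; open, the fingers measure 117 mm over their backs; the gripper's body (75 mm by 190 mm) begins 51 mm behind the grasp point.
Start: joints at [1.026, 0.527, 1.433, -0, 1.181, -0.178], TCP at [0.224, 0.583, 0.223] pointing down, gripper open.
Joint ranges: [-3.08, 3.08], [-0.75, 2.2], [0.22, 2.44], [-1.43, 4.57], [0, 2.65], [-2.85, 2.85]. Speed limits (rad/s): [2.79, 2.79, 3.14, 3.14, 3.14, 3.14].

## Interface

Orientations are given as a unit quaternion [x, y, z, w].
In Python, from rig import robot gives the robot as it stands. The module is installed in compiled form; this text tells all that it offers.
- The arm moves only by the tool move_arm, never from a script. Its argument "commands" is a list of rows, each a list of 5 numbers: the gripper's target within -1 to 1 (shut at 1, half-way at 0, fully open at -1), then the shift along the tool's x, y, z in mm, then the turn about the tool's x in degrees. A call has 1 to 8 rows; each row is the pose to reach, as a shift and turn from the pose commanded when the call began, along the tool's axes at that moment; what a row does not reach only later rows make up. A row lasts 1/12 s, in which the tool goes at most 41.7 mm and 7.16 degrees, less where a joint would pass 70% of its speed; a pose out of reach is approached as far as the arm can. A call with a gripper value outside its range is refused whole. The fingers move at their own pace and stop on an object; "newtons" is the grip in N (left out, the last holds). Time passes only in rows, so rows that repeat a pose let the fingers close. It gives the time, the measured TCP pose, the force and the opening at its end, in the units of the state.
- robot.get_obs(): the state, without advancing time (a new reading comes with each control period).
- robot.camera(name): name is "scene" or "top" or "wrist"; returns a dict with "image" (400x640x3 uint8, red, green, blue), "fx", "fy", "cx", "cy" (pixels), "xyz" and "rotation" of the camera in the world; the wrist camera has in their place "tool_from_camera" (4x4, takes a point from camera to tool coordinates, whose origin is the TCP and whose axes are the tool frame's). Camera axes: x right, y down, z forward; pixel columns grow to the right and rows downward; lengths in m; the calibration is good to about 2 mm. A picture is of the moment at which its call begins: read the wrist's pose just before it. There is no depth.
- robot.hand_in(): hands the job in, once; it reports no verdict.
Trained networks look in a picture, given as the dict that the camera call returned (one of the last four; its "shot" number tells which), for a name from the list of things; names that differ only in an ending like _2 or _b are one class to them, and where a whole thing is asked for, a point or a joint stands for the part that bears it (a point fixed in the world has none). Each returns a list of dicts, best first, with "p" (0 to 1); they miss things now and then, are a little off and sometimes report something else, mostly with a low value. They report only what shows in the picture. A call takes as long as a camera call.
- robot.regions_of(picture, name): "pixels" (400x640 bool, what is visible of it) and "bbox" ([left, top, right, bottom] in pixels, round what is visible of it).
The state is a dict: "time": time; "q": joint angles; "joint_velocities": joint speeds; "joint_torque": joint torques, N m; "position": TCP position; "tool_rot": TCP orientation; "ft_force": force on the tool from outside, world axes, zero at the start; "moment": the same for the moment, N m; "grip_width": finger opening in m.
Only numpy, scipy, OpenCV 4.12 (cv2) and the standard library are available. Lean on these libraries where they do the work, as an engineer would, in place of code of your own. Each camera call takes 0.05 s, during which the arm holds its last target.

## Working session

There is one attempt and no reset: what is moved stays moved. The work goes in short steps, Python scripts to look and compute and a tool call to move; the robot and the scene stay as the last step left them, time stands still between calls to the robot, and variables do not carry over. Pictures are saved under pics/ and viewed, and the job is handed in when it is done.

Besides the shell and the picture viewer there is one more tool, called after ">>>" as name(argument=value, ...) on one line, values as JSON. move_arm: Moves the arm, as the interface text tells. Its arguments: {"type":"object","properties":{"commands":{"type":"array","items":{"type":"array","items":{"type":"number"}}},"newtons":{"type":"number"}},"required":["commands"]}

```bash
mkdir -p pics; python3 - <<'E'
from rig import robot
import cv2
o=robot.get_obs();print(o['time'],o['position'],o['tool_rot'],o['grip_width'])
for n in ['scene','top','wrist']:
    c=robot.camera(n);cv2.imwrite(f'pics/{n}0.png',c['image'][:,:,::-1])
    print(n,c['fx'],c['cx'],c['cy'],c.get('xyz'),c.get('rotation'),c.get('tool_from_camera'))
    for k in ['dial','scale','start_top','mill','post','index']:
        try:
            for r in robot.regions_of(c,k)[:2]: print(k,r['p'],r['bbox'])
        except Exception as e: print(k,e)
E
```

```text
0.0 [0.22373535 0.58280244 0.22196355] [ 0.12823025  0.69551403 -0.12966717  0.69498466] 0.08683519245339881
scene 483.8025147952957 317.84909981314405 199.58923949954857 [ 1.12506839 -0.15966921  0.85884568] [ 0.73827873  0.6035931  -0.18425098 -0.23805768] None
dial 0.87 [245.7, 179.0, 295.9, 226.0]
scale 0.77 [229.0, 172.4, 315.9, 240.5]
scale 0.21 [209.0, 144.0, 440.6, 269.4]
start_top 0.67 [322.5, 179.2, 332.9, 189.9]
mill 0.87 [208.6, 142.1, 440.1, 272.4]
post 0.94 [242.2, 182.5, 298.0, 226.4]
post 0.6 [320.0, 179.8, 333.4, 191.6]
index 0.76 [243.4, 179.8, 295.8, 227.5]
top 411.38705020955194 319.20209503282445 200.08825719149993 [ 0.44446565 -0.07721146  0.95123413] [ 0.70545489 -0.70385202  0.05504139 -0.06241942] None
dial 0.82 [323.6, 179.2, 374.1, 229.0]
scale 0.9 [310.1, 168.2, 384.5, 242.9]
start_top 0.65 [412.8, 229.4, 447.6, 260.4]
mill 0.66 [325.6, 178.4, 372.8, 230.7]
mill 0.57 [198.4, 119.8, 407.5, 263.1]
post 0.75 [323.4, 178.3, 374.6, 231.4]
index 0.97 [322.8, 178.9, 371.4, 229.4]
wrist 308.5380705496884 319.8800979432763 198.65103180025412 None None [[ 1.11156386e-03 -2.78566941e-01  9.60416172e-01 -1.61337669e-01]
 [ 9.99998627e-01  1.48998372e-03 -7.25208664e-04 -2.60701971e-04]
 [-1.22898530e-03  9.60415660e-01  2.78568215e-01 -7.60039484e-02]
 [ 0.00000000e+00  0.00000000e+00  0.00000000e+00  1.00000000e+00]]
```

View pics/scene0.png

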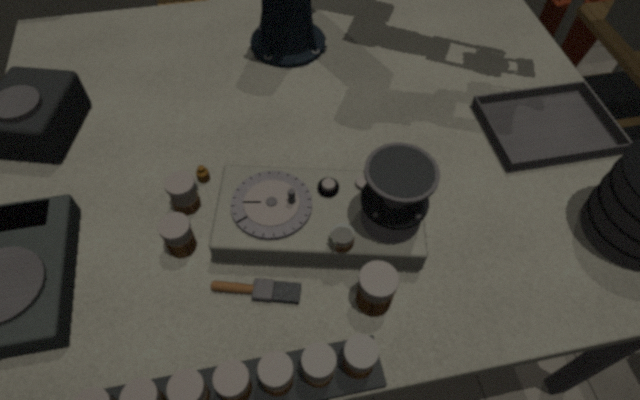

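View pics/top0.png

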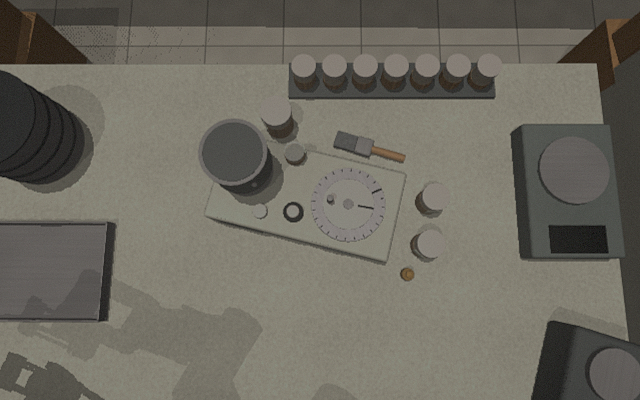

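```bash
python3 - <<'E'
import cv2
im=cv2.imread('pics/top0.png')[150:260,290:410]
cv2.imwrite('pics/topz.png',cv2.resize(im,None,fx=5,fy=5,interpolation=cv2.INTER_CUBIC))
E
```

```text
(no output)
```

View pics/topz.png

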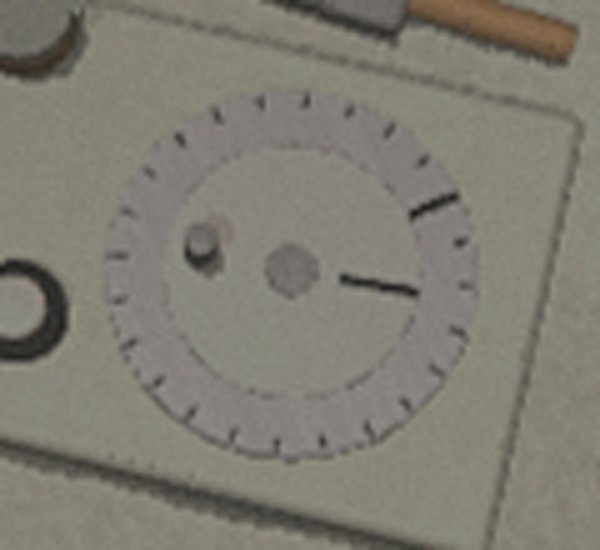

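```bash
cat > h.py <<'E'
import numpy as np,cv2
from rig import robot
from scipy.spatial.transform import Rotation as R
def px2w(c,uv,z):
    uv=np.atleast_2d(uv).astype(float)
    d=np.c_[(uv[:,0]-c['cx'])/c['fx'],(uv[:,1]-c['cy'])/c['fy'],np.ones(len(uv))]
    if 'tool_from_camera' in c and c['tool_from_camera'] is not None:
        T=c['tool_from_camera'];Rt=R.from_quat(c['tq']).as_matrix()
        Rc=Rt@T[:3,:3];o=Rt@T[:3,3]+c['tp']
    else:
        Rc=np.array(c['rotation']);Rc=R.from_quat(Rc).as_matrix() if Rc.size==4 else Rc;o=np.array(c['xyz'])
    d=d@Rc.T
    return o+d*((z-o[2])/d[:,2])[:,None]
def w2px(c,P):
    P=np.atleast_2d(P)
    if c.get('tool_from_camera') is not None:
        T=c['tool_from_camera'];Rt=R.from_quat(c['tq']).as_matrix();Rc=Rt@T[:3,:3];o=Rt@T[:3,3]+c['tp']
    else: Rc=R.from_quat(c['rotation']).as_matrix();o=np.array(c['xyz'])
    p=(P-o)@Rc
    return np.c_[p[:,0]/p[:,2]*c['fx']+c['cx'],p[:,1]/p[:,2]*c['fy']+c['cy']]
def cam(n):
    o=robot.get_obs();c=robot.camera(n)
    c['tq']=o['tool_rot'];c['tp']=o['position'];return c
def rectify(c,ctr,z,half=0.09,s=3000):
    # top-down ortho image of plane z, x right, y up
    n=int(2*half*s);g=(np.arange(n)+.5)/s-half
    X,Y=np.meshgrid(ctr[0]+g,ctr[1]-g)
    uv=w2px(c,np.c_[X.ravel(),Y.ravel(),np.full(X.size,z)]).astype(np.float32)
    return cv2.remap(c['image'],uv[:,0].reshape(n,n),uv[:,1].reshape(n,n),cv2.INTER_LINEAR)
E
python3 - <<'E'
from h import *
c=cam('top')
print(R.from_quat(c['rotation']).as_matrix().round(3)); print(R.from_quat(c['tq']).as_matrix().round(3))
z=lambda u,v:(290+u/5,150+v/5)
nm=dict(ctr=(z(291,270),.085),capc=(z(292,275),.082),idx=(z(417,293),.082),tgt=(z(411,217),.080),tgto=(z(458,195),.080),post=(z(203,240),.118),btn=((292.5,212),.085),cap=((260,211),.08),cup=((295,153),.1),ringL=(z(106,275),.08),ringR=(z(477,275),.08),ringT=(z(291,90),.08),ringB=(z(291,460),.08))
for k,(uv,h) in nm.items(): print(k,px2w(c,uv,h)[0].round(4))
r=robot.regions_of(c,'scale')[0];m=r['pixels'].astype(np.uint8)
cn=max(cv2.findContours(m,0,1)[0],key=cv2.contourArea)[:,0]
w=px2w(c,cn,.08)[:,:2].astype(np.float32);print('ring',r['p'],cv2.fitEllipse(w))
c2=cam('scene')
r=robot.regions_of(c2,'scale')[0];m=r['pixels'].astype(np.uint8)
cn=max(cv2.findContours(m,0,1)[0],key=cv2.contourArea)[:,0]
w=px2w(c2,cn,.08)[:,:2].astype(np.float32);print('ring scene',r['p'],cv2.fitEllipse(w))
E
```

```text
[[ 0.003 -0.986  0.166]
 [-1.    -0.001  0.011]
 [-0.01  -0.166 -0.986]]
[[ 0.     0.359  0.933]
 [ 0.     0.933 -0.359]
 [-1.     0.    -0.   ]]
ctr [ 0.5815 -0.1297  0.085 ]
capc [ 0.5798 -0.1303  0.082 ]
idx [ 0.5721 -0.1835  0.082 ]
tgt [ 0.6054 -0.1818  0.08  ]
tgto [ 0.6151 -0.2022  0.08  ]
post [ 0.5887 -0.0917  0.118 ]
btn [ 0.5641 -0.0112  0.085 ]
cap [0.5668 0.0588 0.08  ]
cup [ 0.6895 -0.0159  0.1   ]
ringL [ 0.58   -0.0507  0.08  ]
ringR [ 0.5802 -0.2095  0.08  ]
ringT [ 0.6615 -0.1307  0.08  ]
ringB [ 0.5011 -0.1293  0.08  ]
ring 0.78 ((0.5818272829055786, -0.1297019124031067), (0.1569146066904068, 0.15716387331485748), 46.977806091308594)
ring scene 0.77 ((0.5838069319725037, -0.12852242588996887), (0.1576123684644699, 0.1623411923646927), 88.41180419921875)
```

>>> move_arm(commands=[[1,-40,0,0,0],[1,-60,-100,130,0],[1,-60,-190,240,0],[1,-60,-190,240,0],[1,-60,-190,240,0],[1,-60,-190,240,0],[1,-60,-190,240,0],[1,-60,-190,240,0]], newtons=30)

```text
time: 1.92
position: [0.3729, 0.3313, 0.2825]
tool_rot: [0.129, 0.695, -0.129, 0.695]
ft_force: [0.6, 2.0, 0.1]
grip_width: 0.0413
```

>>> move_arm(commands=[[1,0,-293,372,0],[1,0,-293,372,0],[1,0,-293,372,0],[1,0,-293,372,0],[1,0,-293,372,0],[1,0,-293,372,0],[1,0,-293,372,0],[1,0,-293,372,0]])

```text
time: 2.58
position: [0.5435, 0.0446, 0.2823]
tool_rot: [0.129, 0.695, -0.129, 0.695]
ft_force: [0.6, -0.1, -0.4]
grip_width: 0.0005
```

```bash
python3 - <<'E'
from h import *
o=robot.get_obs();print(o['time'],o['position'],R.from_quat(o['tool_rot']).as_matrix().round(3),o['q'],o['grip_width'])
E
```

```text
2.5833 [0.54353141 0.04459449 0.28232195] [[ 0.     0.359  0.933]
 [ 0.     0.933 -0.359]
 [-1.     0.     0.   ]] [-1.23233015e-01  3.52340395e-01  1.55996222e+00  2.36304896e-04
  1.22881525e+00 -1.32692279e+00] 0.0005201767698964839
```

>>> move_arm(commands=[[1,0,-96,120,-36],[1,0,-96,120,-36],[1,0,-96,120,-36],[1,0,-96,120,-36],[1,0,-96,120,-36],[1,0,-96,120,-36],[1,0,-96,120,-36],[1,0,-96,120,-36]])

```text
time: 3.25
position: [0.6197, -0.0851, 0.282]
tool_rot: [-0.091, 0.701, 0.092, 0.701]
ft_force: [0.3, 0.1, 0.1]
grip_width: 0.0007
```

```bash
python3 - <<'E'
from h import *
o=robot.get_obs();print(o['position'],R.from_quat(o['tool_rot']).as_matrix().round(3))
C=(.581,-.130)
for n in ['wrist','top','scene']:
    c=cam(n);np.save(f'{n}1.npy',c,allow_pickle=True)
    cv2.imwrite(f'pics/{n}1.png',c['image'][:,:,::-1])
    r=rectify(c,C,.081);cv2.circle(r,(270,270),165,(255,0,0),1);cv2.circle(r,(270,270),240,(255,0,0),1);cv2.circle(r,(270,270),3,(255,0,0),1)
    cv2.imwrite(f'pics/{n}1r.png',r[:,:,::-1])
a=[cv2.imread(f'pics/{n}1r.png') for n in ['wrist','top']]
cv2.imwrite('pics/r1.png',cv2.resize(np.hstack(a),(800,400)))
E
```

```text
[ 0.61973689 -0.08511044  0.28201032] [[-0.001 -0.257  0.966]
 [ 0.001  0.966  0.257]
 [-1.     0.001 -0.001]]
```

View pics/wrist1.png

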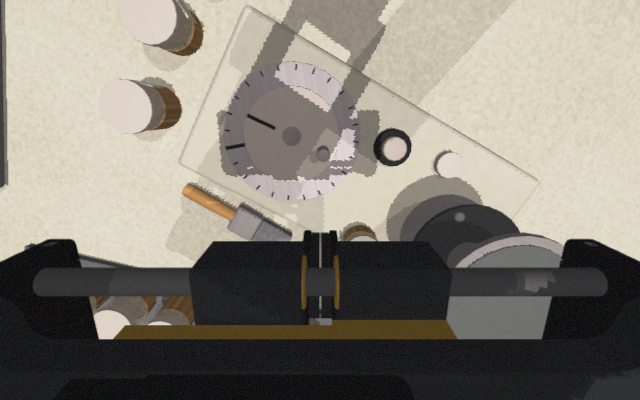

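View pics/r1.png

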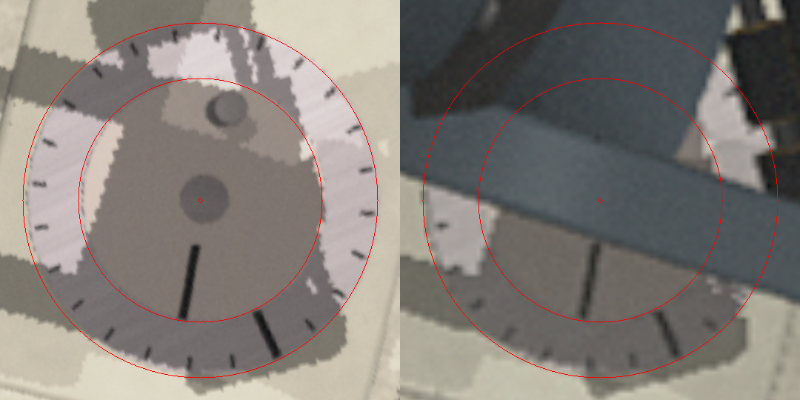

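```bash
python3 - <<'E'
from h import *
c=np.load('wrist1.npy',allow_pickle=True).item()
C=np.array((.581,-.130))
im=c['image']
# refine centre: short lines/cap via cap circle & post
r=rectify(c,C,.085);g=cv2.cvtColor(r,cv2.COLOR_RGB2GRAY)
h=cv2.HoughCircles(cv2.GaussianBlur(g[200:340,200:340],(5,5),1),cv2.HOUGH_GRADIENT,1,30,param1=60,param2=12,minRadius=28,maxRadius=38)
print(h)
if h is not None:
    for x,y,_ in h[0][:2]: print('cap',C+np.array([(x+200-270)/3000,-(y+200-270)/3000]))
t=np.load('top1.npy',allow_pickle=True).item()
t0=cv2.imread('pics/top0.png')
print('tower rim L,R,T,B',px2w(t,[(199,153),(271,153),(234,119),(234,188)],.222).round(3)[:,:2])
print('tower w',px2w(c,[(545,265)],.222).round(3))
print('btn w',px2w(c,[(397,148)],.085),px2w(c,[(397,148)],.09))
print('post w',px2w(c,[(322,153)],.118))
# dark line fit
r=rectify(c,C,.082);g=cv2.cvtColor(r,cv2.COLOR_RGB2GRAY)
n,l,s,ce=cv2.connectedComponentsWithStats((g<50).astype(np.uint8))
for i in range(1,n):
    if s[i,4]>300:
        p=np.argwhere(l==i)[:,::-1].astype(np.float32);v=cv2.fitLine(p,2,0,.01,.01).ravel()
        q=(p-v[2:])@v[:2]; e=[v[2:]+v[:2]*q.min(),v[2:]+v[:2]*q.max()]
        print(s[i,4],[ (C+np.array([(a[0]-269.5)/3000,-(a[1]-269.5)/3000])).round(4) for a in e],np.degrees(np.arctan2(-v[1],v[0])))
E
```

```text
[[[75.5 69.5 33.6]]]
cap [ 0.58283333 -0.12983333]
tower rim L,R,T,B [[0.654 0.152]
 [0.654 0.019]
 [0.72  0.09 ]
 [0.589 0.085]]
tower w [[0.615 0.099 0.222]]
btn w [[ 0.56450688 -0.00824598  0.085     ]] [[ 0.56425295 -0.00959973  0.09      ]]
post w [[ 0.58815833 -0.09176696  0.118     ]]
811 [array([ 0.5732, -0.1828]), array([ 0.5791, -0.1507])] 79.669365
570 [array([ 0.6065, -0.1803]), array([ 0.6156, -0.1999])] -65.03838
```

```bash
python3 - <<'E'
import cv2
im=cv2.imread('pics/wrist1.png')[110:190,300:480]
cv2.imwrite('pics/wz.png',cv2.resize(im,None,fx=4,fy=4,interpolation=cv2.INTER_CUBIC))
E
```

```text
(no output)
```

View pics/wz.png

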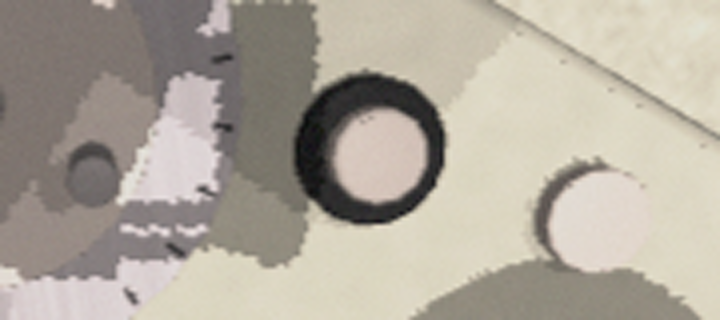

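>>> move_arm(commands=[[1,0,6,-3,-7],[1,20,6,-3,-13],[1,45,6,-3,-13],[1,70,6,-3,-13],[1,90,6,-3,-13],[1,105,6,-3,-13],[1,110,6,-3,-13],[1,110,6,-3,-13]])

```text
time: 4.07
position: [0.6149, -0.0801, 0.1709]
tool_rot: [-0.171, 0.687, 0.172, 0.685]
ft_force: [-0.6, -0.0, -0.2]
grip_width: 0.0006
```

```bash
cat > look.py <<'E'
from h import *
import sys
o=robot.get_obs();Rt=R.from_quat(o['tool_rot']).as_matrix();print(o['time'],o['position'].round(4),np.degrees(np.arctan2(Rt[1,1],Rt[0,1])),o['ft_force'].round(1))
C=np.array((.5825,-.1305));k=sys.argv[1]
d=np.r_[C,0]-o['position'];print('dial centre in tool',(Rt.T@d*1000).round(1))
c=cam('wrist');cv2.imwrite(f'pics/w{k}.png',c['image'][:,:,::-1])
r=rectify(c,C,.082);g=cv2.cvtColor(r,cv2.COLOR_RGB2GRAY);cv2.imwrite(f'pics/w{k}r.png',r[:,:,::-1])
n,l,s,ce=cv2.connectedComponentsWithStats((g<50).astype(np.uint8))
for i in range(1,n):
    if 250<s[i,4]<1500:
        p=np.argwhere(l==i)[:,::-1].astype(np.float32);v=cv2.fitLine(p,2,0,.01,.01).ravel()
        q=(p-v[2:])@v[:2]; e=[v[2:]+v[:2]*q.min(),v[2:]+v[:2]*q.max()]
        if q.max()-q.min()<40: continue
        e=[np.array([(a[0]-269.5)/3000,-(a[1]-269.5)/3000]) for a in e]
        print(s[i,4],'ends rel C',[ (a*1000).round(1) for a in e],'ang',[np.degrees(np.arctan2(a[1],a[0])).round(1) for a in e],np.degrees(np.arctan2(-v[1],v[0])).round(1))
E
python3 look.py 2
```

```text
4.0667 [ 0.6149 -0.0801  0.1709] 118.00645858155713 [-0.6 -0.  -0.2]
dial centre in tool [170.9 -29.7 -51.9]
892 ends rel C [array([ -9.1, -52.7], dtype=float32), array([ -3.2, -20.2], dtype=float32)] ang [np.float32(-99.8), np.float32(-99.0)] 79.7
613 ends rel C [array([ 24.1, -49.6], dtype=float32), array([ 33.1, -69.1], dtype=float32)] ang [np.float32(-64.1), np.float32(-64.4)] -65.2
```

View pics/w2.png

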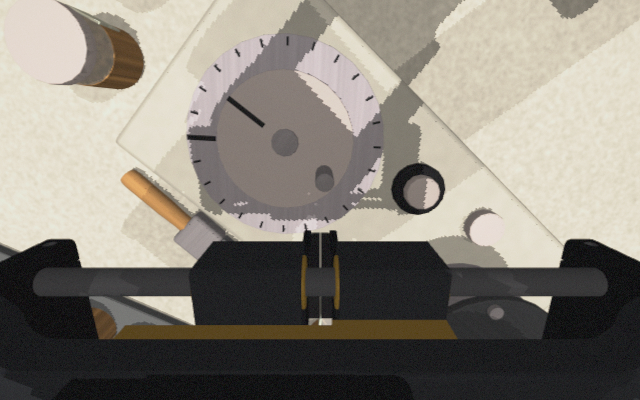

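>>> move_arm(commands=[[1,15,0,0,0],[1,30,0,0,0],[1,40,0,0,0],[1,46,0,0,0],[1,46,0,0,0]])

```text
time: 4.53
position: [0.6156, -0.0808, 0.1256]
tool_rot: [-0.171, 0.686, 0.171, 0.686]
ft_force: [-0.3, 0.4, -0.9]
grip_width: 0.0006
```

>>> move_arm(commands=[[1,0,0,-3,0],[1,0,0,-6,0],[1,0,0,-8,0],[1,0,0,-10,0],[1,0,0,-12,0],[1,0,0,-14,0],[1,0,0,-16,0],[1,0,0,-16,0]])

```text
time: 5.2
position: [0.6014, -0.0887, 0.1261]
tool_rot: [-0.171, 0.686, 0.171, 0.686]
ft_force: [-0.3, 0.2, 0.5]
grip_width: 0.0004
```

```bash
python3 look.py 3
```

```text
5.2 [ 0.6014 -0.0887  0.1261] 117.96587645614842 [-0.3  0.2  0.5]
dial centre in tool [126.1 -28.1 -36.2]
966 ends rel C [array([ -9.3, -52.7], dtype=float32), array([ -3.3, -20. ], dtype=float32)] ang [np.float32(-100.0), np.float32(-99.5)] 79.6
656 ends rel C [array([ 23.6, -49.3], dtype=float32), array([ 32.8, -69. ], dtype=float32)] ang [np.float32(-64.4), np.float32(-64.6)] -65.0
```

View pics/w3.png

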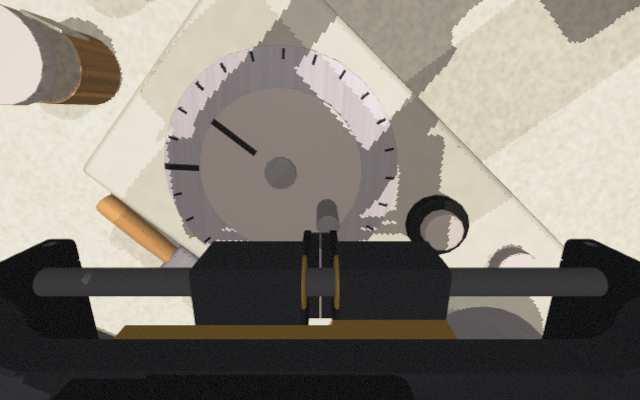

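>>> move_arm(commands=[[1,0,0,-1.5,0],[1,0,0,-3,0],[1,0,0,-4.5,0],[1,0,0,-6,0],[1,0,0,-7.5,0],[1,0,0,-9,0],[1,0,0,-10,0],[1,0,0,-10,0]])

```text
time: 5.92
position: [0.5927, -0.0933, 0.1261]
tool_rot: [-0.171, 0.686, 0.171, 0.686]
ft_force: [0.1, -0.5, -0.7]
grip_width: 0.0005
```

```bash
python3 look.py 4
```

```text
5.9167 [ 0.5927 -0.0933  0.1261] 117.97077223879151 [ 0.1 -0.5 -0.7]
dial centre in tool [126.1 -28.  -26.4]
976 ends rel C [array([ -9.4, -52.7], dtype=float32), array([ -3.4, -19.9], dtype=float32)] ang [np.float32(-100.1), np.float32(-99.5)] 79.6
652 ends rel C [array([ 23.5, -49.5], dtype=float32), array([ 32.6, -69. ], dtype=float32)] ang [np.float32(-64.5), np.float32(-64.7)] -65.1
1093 ends rel C [array([-90.7, -69.4], dtype=float32), array([-83.4, -91.3], dtype=float32)] ang [np.float32(-142.5), np.float32(-132.4)] -71.7
```

View pics/w4.png

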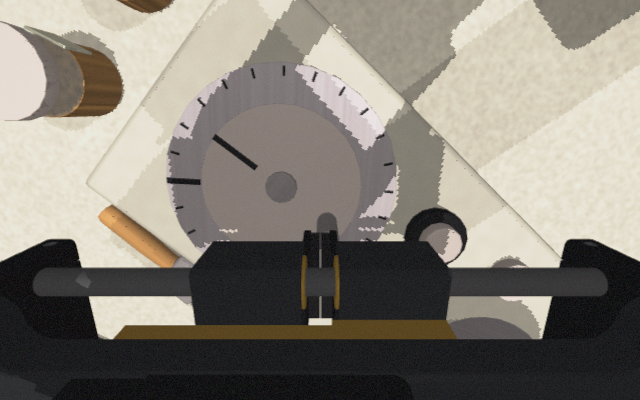

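```bash
python3 - <<'E'
from h import *
c=cam('wrist');t=c['tool_from_camera'];Ti=np.linalg.inv(t)
for p in [(.025,y,z) for y in (-.015,0,.015) for z in (-.0095,0.0095)]+[(0,0,-.0095)]:
    q=Ti@np.r_[p,1];print(p,(q[:2]/q[2]*c['fx']+[c['cx'],c['cy']]).round())
print('post top, base',w2px(c,[(.5887,-.0918,.118),(.5892,-.0911,.082)]).round())
cv2.imwrite('pics/wz5.png',cv2.resize(c['image'][190:340,260:400,::-1],None,fx=4,fy=4))
s=cam('scene');cv2.imwrite('pics/s5.png',cv2.resize(s['image'][130:280,200:350,::-1],None,fx=4,fy=4))
E
```

```text
(0.025, -0.015, -0.0095) [297. 218.]
(0.025, -0.015, 0.0095) [298. 245.]
(0.025, 0, -0.0095) [321. 218.]
(0.025, 0, 0.0095) [321. 245.]
(0.025, 0.015, -0.0095) [344. 218.]
(0.025, 0.015, 0.0095) [344. 245.]
(0, 0, -0.0095) [321. 233.]
post top, base [[326. 238.]
 [326. 219.]]
```

View pics/wz5.png

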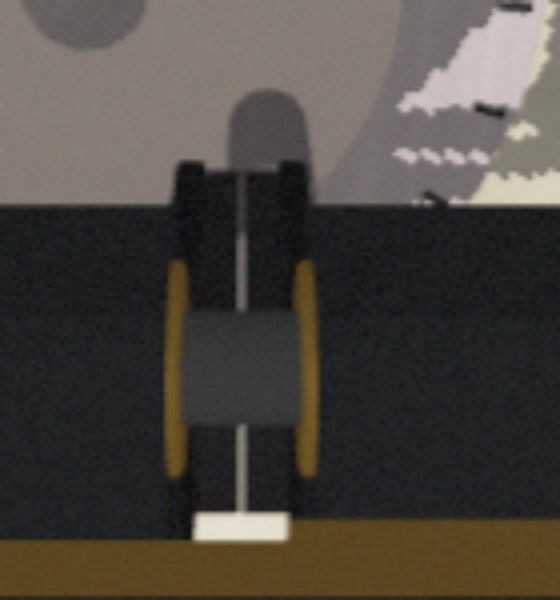

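View pics/s5.png

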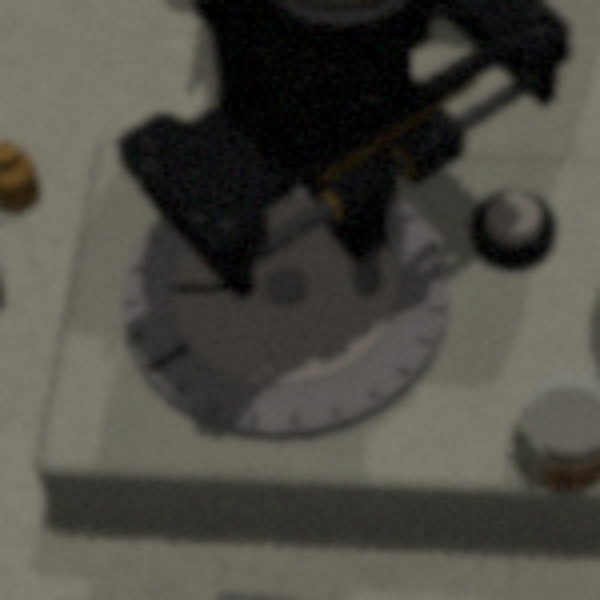

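```bash
python3 - <<'E'
from h import *
s=cam('scene');Rt=R.from_quat(s['tq']).as_matrix()
z=lambda P:((w2px(s,P)-[200,130])*4).round()
for x in (0,.01,.025):
  for d in (-.0095,0,.0095):
    print(x,d,z(Rt@[x,0,d]+s['tp']))
print(z([(.5887,-.0918,.118),(.5892,-.0911,.082),(.582,-.1305,.085)]))
E
```

```text
0 -0.0095 [[343. 228.]]
0 0 [[355. 241.]]
0 0.0095 [[368. 254.]]
0.01 -0.0095 [[344. 241.]]
0.01 0 [[356. 254.]]
0.01 0.0095 [[368. 266.]]
0.025 -0.0095 [[345. 259.]]
0.025 0 [[357. 272.]]
0.025 0.0095 [[369. 284.]]
[[357. 243.]
 [361. 287.]
 [279. 285.]]
```

>>> move_arm(commands=[[1,0,0,-1,0],[1,0,0,-2,0],[1,0,0,-3,0],[1,0,0,-4,0],[1,0,0,-5,0],[1,0,0,-6,0],[1,0,0,-6,0]])

```text
time: 6.7
position: [0.5874, -0.0961, 0.1261]
tool_rot: [-0.171, 0.686, 0.171, 0.686]
ft_force: [-0.3, 0.1, 0.4]
grip_width: 0.0003
```

```bash
python3 look.py 6; python3 - <<'E'
from h import *
c=cv2.imread('pics/w6.png');a=cv2.resize(c[180:280,260:400],None,fx=4,fy=4)
s=cam('scene');b=cv2.resize(s['image'][160:260,240:340,::-1],None,fx=4,fy=4)
cv2.imwrite('pics/z6.png',cv2.resize(np.hstack([a,b]),(800,333)))
E
```

```text
6.7 [ 0.5874 -0.0961  0.1261] 117.97542856319149 [-0.3  0.1  0.4]
dial centre in tool [126.1 -28.1 -20.4]
983 ends rel C [array([ -9.4, -52.6], dtype=float32), array([ -3.4, -19.9], dtype=float32)] ang [np.float32(-100.1), np.float32(-99.6)] 79.6
653 ends rel C [array([ 23.4, -49.4], dtype=float32), array([ 32.6, -69.1], dtype=float32)] ang [np.float32(-64.7), np.float32(-64.7)] -64.8
```

View pics/z6.png

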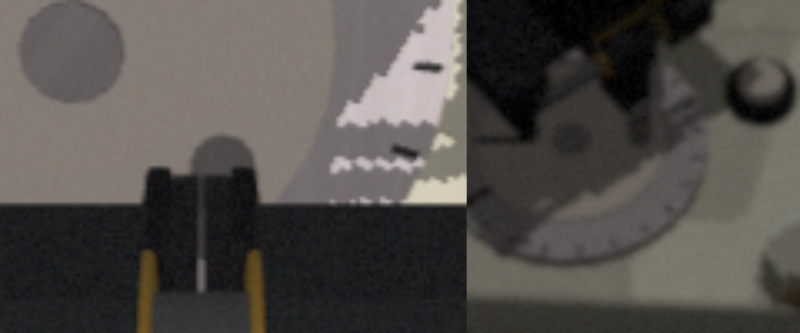

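>>> move_arm(commands=[[1,0,0,15,0],[1,0,0,30,0],[1,0,0,36,0],[1,2,0,36,0],[1,5,0,36,0],[1,8,0,36,0],[1,12,0,36,0],[1,12,0,36,0]])

```text
time: 7.47
position: [0.6181, -0.0792, 0.1129]
tool_rot: [-0.17, 0.687, 0.171, 0.685]
ft_force: [-0.3, -0.8, 0.4]
grip_width: 0.0003
```

```bash
python3 look.py 7; python3 - <<'E'
from h import *
c=cv2.imread('pics/w7.png');a=cv2.resize(c[180:280,260:400],None,fx=4,fy=4)
s=cam('scene');b=cv2.resize(s['image'][160:260,240:340,::-1],None,fx=4,fy=4)
cv2.imwrite('pics/z7.png',cv2.resize(np.hstack([a,b]),(800,333)))
E
```

```text
7.4667 [ 0.6181 -0.0792  0.1129] 117.95815234579692 [-0.3 -0.8  0.4]
dial centre in tool [113.  -28.8 -55.3]
1049 ends rel C [array([78.3, 78.4], dtype=float32), array([90.7, 88.8], dtype=float32)] ang [np.float32(45.1), np.float32(44.4)] 40.0
929 ends rel C [array([ -9.2, -52.3], dtype=float32), array([ -3.3, -19.9], dtype=float32)] ang [np.float32(-100.0), np.float32(-99.4)] 79.6
579 ends rel C [array([ 23.8, -49.2], dtype=float32), array([ 33.1, -68.9], dtype=float32)] ang [np.float32(-64.1), np.float32(-64.4)] -64.9
```

View pics/z7.png

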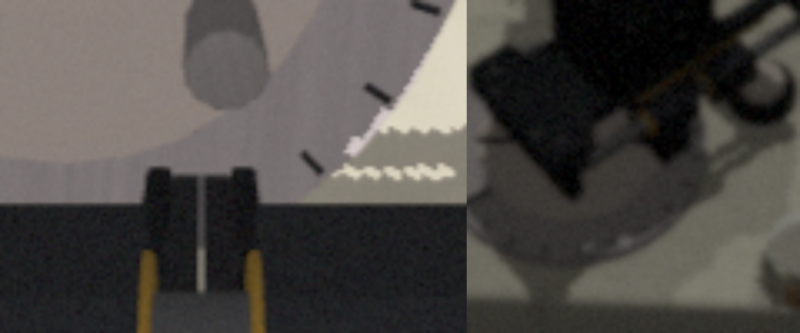

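>>> move_arm(commands=[[1,0,0,-4,0],[1,0,0,-8,0],[1,0,0,-12,0],[1,0,0,-14,0],[1,0,0,-16,0],[1,0,0,-18,0],[1,0,0,-20,0],[1,0,0,-21,0]])

```text
time: 8.23
position: [0.6015, -0.0851, 0.1143]
tool_rot: [-0.168, 0.685, 0.172, 0.688]
ft_force: [3.1, 12.3, 0.5]
grip_width: 0.0007
```

```bash
python3 look.py 8; python3 - <<'E'
from h import *
c=cv2.imread('pics/w8.png');a=cv2.resize(c[180:280,260:400],None,fx=4,fy=4)
s=cam('scene');b=cv2.resize(s['image'][160:260,240:340,::-1],None,fx=4,fy=4)
cv2.imwrite('pics/z8.png',cv2.resize(np.hstack([a,b]),(800,333)))
E
```

```text
8.2333 [ 0.6015 -0.0851  0.1143] 117.80306893843485 [ 3.1 12.3  0.5]
dial centre in tool [113.9 -32.  -38.5]
972 ends rel C [array([ -1.9, -53.5], dtype=float32), array([ -0.4, -20.1], dtype=float32)] ang [np.float32(-92.0), np.float32(-91.3)] 87.6
634 ends rel C [array([ 23.5, -49.2], dtype=float32), array([ 32.7, -69.1], dtype=float32)] ang [np.float32(-64.4), np.float32(-64.7)] -65.3
```

View pics/z8.png

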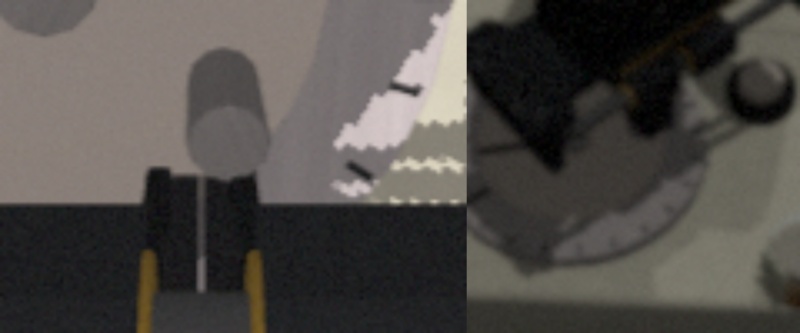

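>>> move_arm(commands=[[1,0,2,0,0],[1,0,4,0,0],[1,0,4.5,-1,0],[1,0,5,-2,0],[1,0,5.5,-3,0],[1,0,6,-4,0],[1,0,6,-4,0]])

```text
time: 8.92
position: [0.5941, -0.0842, 0.1142]
tool_rot: [-0.17, 0.686, 0.172, 0.686]
ft_force: [1.0, 5.5, 1.3]
grip_width: 0.0005
```

```bash
python3 look.py 9
```

```text
8.9167 [ 0.5941 -0.0842  0.1142] 117.9241602785547 [1.  5.5 1.3]
dial centre in tool [114.1 -35.8 -32. ]
998 ends rel C [array([  3.2, -20. ], dtype=float32), array([  7.4, -53.1], dtype=float32)] ang [np.float32(-80.9), np.float32(-82.0)] -82.7
624 ends rel C [array([ 23.5, -49.1], dtype=float32), array([ 32.6, -69. ], dtype=float32)] ang [np.float32(-64.4), np.float32(-64.7)] -65.2
```

View pics/w9.png

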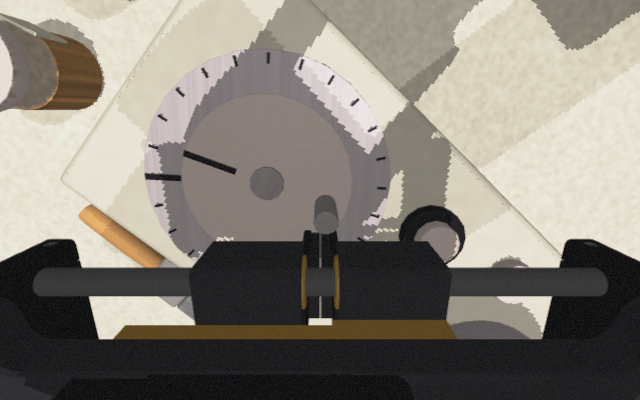

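>>> move_arm(commands=[[1,0,1,-1,0],[1,0,1.5,-2,0],[1,0,2,-3,0],[1,0,2.5,-4,0],[1,0,2.5,-5,0],[1,0,3,-6,0],[1,0,3,-7,0],[1,0,3,-7,0]])

```text
time: 9.63
position: [0.586, -0.0852, 0.1141]
tool_rot: [-0.17, 0.687, 0.172, 0.686]
ft_force: [0.1, 5.2, 2.2]
grip_width: 0.0003
```

```bash
python3 look.py 10
```

```text
9.6333 [ 0.586  -0.0852  0.1141] 117.9402316062632 [0.1 5.2 2.2]
dial centre in tool [114.  -38.7 -24.3]
744 ends rel C [array([84.6, 91.1], dtype=float32), array([90.5, 73.1], dtype=float32)] ang [np.float32(47.1), np.float32(38.9)] -71.7
1000 ends rel C [array([  7.1, -19.1], dtype=float32), array([ 17.5, -50.7], dtype=float32)] ang [np.float32(-69.5), np.float32(-70.9)] -71.8
615 ends rel C [array([ 23.4, -49.2], dtype=float32), array([ 32.7, -69. ], dtype=float32)] ang [np.float32(-64.6), np.float32(-64.6)] -64.7
1451 ends rel C [array([-90.8, -66.2], dtype=float32), array([-82.4, -91.6], dtype=float32)] ang [np.float32(-143.9), np.float32(-132.0)] -71.7
```

>>> move_arm(commands=[[1,0,0,-0.7,0],[1,0,0,-1.4,0],[1,0,0,-2.1,0],[1,0,0,-2.8,0],[1,0,0,-3.4,0],[1,0,0,-3.8,0],[1,0,0,-3.8,0]])

```text
time: 10.27
position: [0.5823, -0.0868, 0.1139]
tool_rot: [-0.17, 0.687, 0.172, 0.685]
ft_force: [0.7, 6.3, 0.9]
grip_width: 0.0003
```

```bash
python3 look.py 11
```

```text
10.2667 [ 0.5823 -0.0868  0.1139] 117.94361046244745 [0.7 6.3 0.9]
dial centre in tool [113.8 -39.1 -20.1]
611 ends rel C [array([-90.5, -74.7], dtype=float32), array([-85.1, -90.9], dtype=float32)] ang [np.float32(-140.5), np.float32(-133.1)] -71.6
```

View pics/w11r.png

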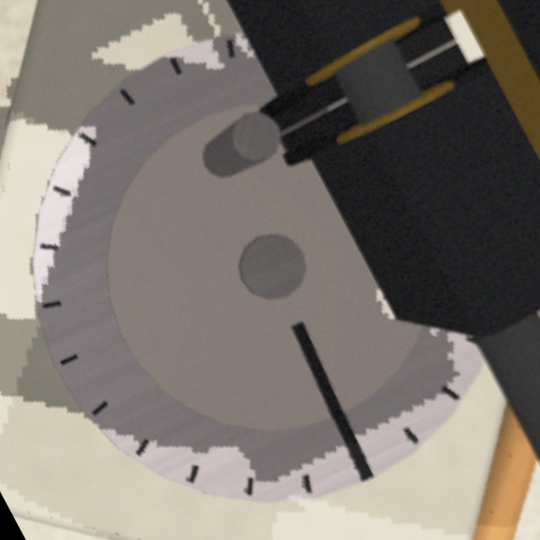

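```bash
cat > ang.py <<'E'
from h import *
C=np.array((.5825,-.1305))
def ang(c,zs=(.082,.080)):
    # refine angle each by darkness profile vs angle about fitted lines
    out=[]
    for z,lo,hi in ((zs[0],24,53),(zs[1],58,77)):
        r=rectify(c,C,z);g=cv2.cvtColor(r,cv2.COLOR_RGB2GRAY)
        yy,xx=np.mgrid[:540,:540];X=(xx-269.5)/3;Y=-(yy-269.5)/3;rad=np.hypot(X,Y);a=np.degrees(np.arctan2(Y,X))
        m=(g<60)&(rad>lo)&(rad<hi)&(a>-85)&(a<-45)
        n,l,s,_=cv2.connectedComponentsWithStats(m.astype(np.uint8));i=1+np.argmax(s[1:,4])
        p=np.c_[X[l==i],Y[l==i]].astype(np.float32);v=cv2.fitLine(p,2,0,.01,.01).ravel()
        if v[1]>0:v[:2]*=-1
        t55=v[2:]+v[:2]*((55 if 1 else 0)-v[2:]@v[:2])
        out.append((s[i,4],np.degrees(np.arctan2(v[1],v[0])).round(2),t55.round(2)))
    return out
if __name__=='__main__':
    o=robot.get_obs();print(o['time'],o['position'].round(4),o['ft_force'].round(1),o['q'].round(2))
    import sys
    for n in sys.argv[1:]:
        c=cam(n)
        a=ang(c);print(n,a,'diff at 55mm',a[0][2]-a[1][2])
E
python3 ang.py wrist
```

```text
10.3167 [ 0.5823 -0.0869  0.1139] [0.  5.9 2. ] [-0.34  0.62  1.62  0.    0.9  -2.4 ]
wrist [(np.int32(957), np.float32(-65.95), array([ 23.29, -49.83], dtype=float32)), (np.int32(581), np.float32(-64.61), array([ 24.01, -49.48], dtype=float32))] diff at 55mm [-0.7199993 -0.3500023]
```

>>> move_arm(commands=[[1,0,0,-0.5,0],[1,0,0,-0.5,0],[1,0,1,2,0],[1,0,1,6,0],[1,0,0,14,0],[1,-15,0,18,0],[1,-40,0,18,0],[1,-40,0,18,0]])

```text
time: 11.03
position: [0.6034, -0.0809, 0.1582]
tool_rot: [-0.173, 0.684, 0.169, 0.689]
ft_force: [0.9, -0.7, 1.1]
grip_width: 0.0004
```

```bash
python3 ang.py wrist; python3 - <<'E'
from h import *
c=cam('wrist');cv2.imwrite('pics/w12.png',c['image'][:,:,::-1])
Rt=R.from_quat(c['tq']).as_matrix()
print(Rt.round(3), 'btn in tool',(Rt.T@(np.array([.564,-.0113,.095])-c['tp'])*1000).round(1))
b=robot.regions_of(c,'start_top')
print([(x['p'],x['bbox']) for x in b[:3]])
E
```

```text
11.0333 [ 0.6034 -0.0809  0.1582] [ 0.9 -0.7  1.1] [-0.32  0.58  1.54 -0.    1.01 -2.38]
wrist [(np.int32(921), np.float32(-65.15), array([ 23.95, -49.52], dtype=float32)), (np.int32(582), np.float32(-64.73), array([ 24.02, -49.48], dtype=float32))] diff at 55mm [-0.06999969 -0.04000092]
[[ 0.006 -0.47   0.883]
 [-0.003  0.883  0.47 ]
 [-1.    -0.006  0.004]] btn in tool [61.1 79.5 -1.5]
[(0.79, [401.6, 190.5, 439.1, 230.1])]
```

View pics/w12.png

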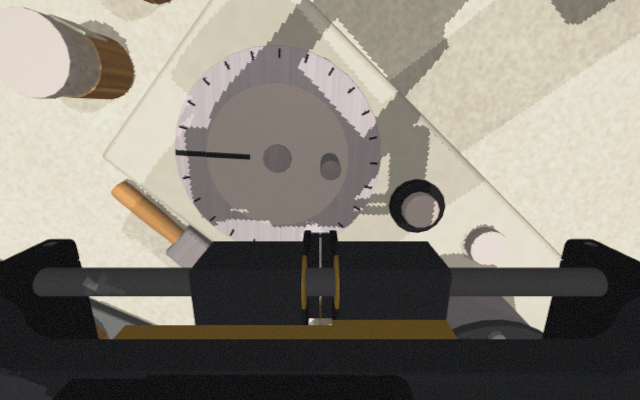

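>>> move_arm(commands=[[1,-40,0,0,0],[1,-80,0,0,0],[1,-80,40,-2,-6],[1,-80,79,-2,-12],[1,-80,79,-2,-12],[1,-80,79,-2,-12],[1,-80,79,-2,-12]])

```text
time: 11.77
position: [0.5606, -0.0108, 0.2334]
tool_rot: [-0.242, 0.665, 0.242, 0.664]
ft_force: [0.4, -0.7, 0.3]
grip_width: 0.0005
```

```bash
python3 - <<'E'
from h import *
for n in ['wrist','scene']:
    c=cam(n);cv2.imwrite(f'pics/{n}13.png',c['image'][:,:,::-1])
    Rt=R.from_quat(c['tq']).as_matrix()
    if n=='wrist':print(c['tp'],Rt.round(3))
    for b in robot.regions_of(c,'start_top')[:2]:
        x=b['bbox'];u=((x[0]+x[2])/2,(x[1]+x[3])/2)
        for z in (.085,.095):
            w=px2w(c,u,z)[0];print(n,b['p'],u,z,w.round(4),'tool',(Rt.T@(w-c['tp'])*1000).round(1))
    cv2.imwrite(f'pics/{n}13z.png',cv2.resize(c['image'][150:300,270:420,::-1],None,fx=4,fy=4))
E
```

```text
[ 0.56060358 -0.01083753  0.23335402] [[-0.001 -0.643  0.766]
 [-0.     0.766  0.643]
 [-1.     0.    -0.001]]
wrist 0.88 (316.85, 187.5) 0.085 [ 0.5637 -0.0131  0.085 ] tool [148.4  -3.7   1.1]
wrist 0.88 (316.85, 187.5) 0.095 [ 0.5617 -0.0146  0.095 ] tool [138.4  -3.6  -1.4]
scene 0.73 (180.89999999999998, 192.8) 0.085 [ 0.5285 -0.2981  0.085 ] tool [ 148.5 -198.8 -208.8]
scene 0.73 (180.89999999999998, 192.8) 0.095 [ 0.5362 -0.2963  0.095 ] tool [ 138.5 -202.4 -201.7]
scene 0.57 (329.8, 185.7) 0.085 [ 0.5678 -0.0074  0.085 ] tool [148.4  -1.    7.9]
scene 0.57 (329.8, 185.7) 0.095 [ 0.575  -0.0094  0.095 ] tool [138.4  -7.1  12.1]
```

View pics/wrist13.png

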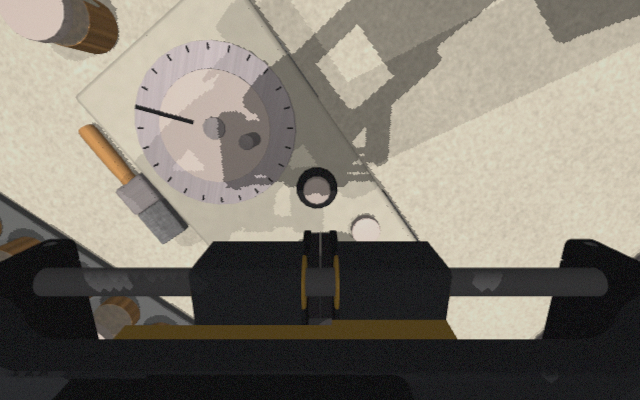

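View pics/scene13.png

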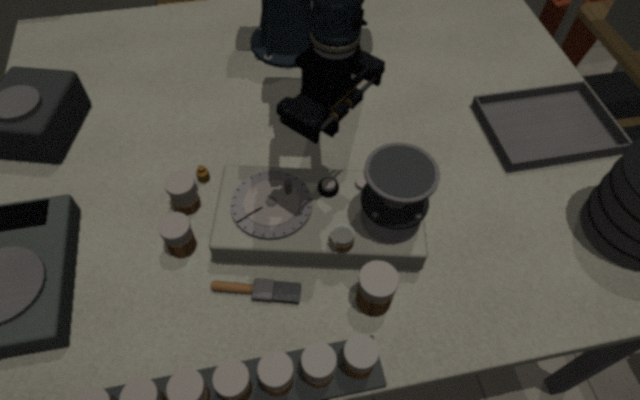

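>>> move_arm(commands=[[1,25,-2.5,0.5,0],[1,50,-2.5,0.5,0],[1,75,-2.5,0.5,0],[1,95,-2.5,0.5,0],[1,103,-2.5,0.5,0],[1,108,-2.5,0.5,0],[1,108,-2.5,0.5,0]])

```text
time: 12.55
position: [0.5627, -0.0128, 0.1253]
tool_rot: [-0.241, 0.665, 0.242, 0.664]
ft_force: [-0.9, 0.2, -0.8]
grip_width: 0.0007
```

```bash
python3 - <<'E'
from h import *
o=robot.get_obs();print(o['ft_force'])
c=cam('wrist');s=cam('scene')
cv2.imwrite('pics/z14.png',np.hstack([cv2.resize(c['image'][150:270,260:380,::-1],(400,400)),cv2.resize(s['image'][130:230,280:380,::-1],(400,400))]))
E
```

```text
[-0.86820584  0.21497611 -0.81473867]
```

View pics/z14.png

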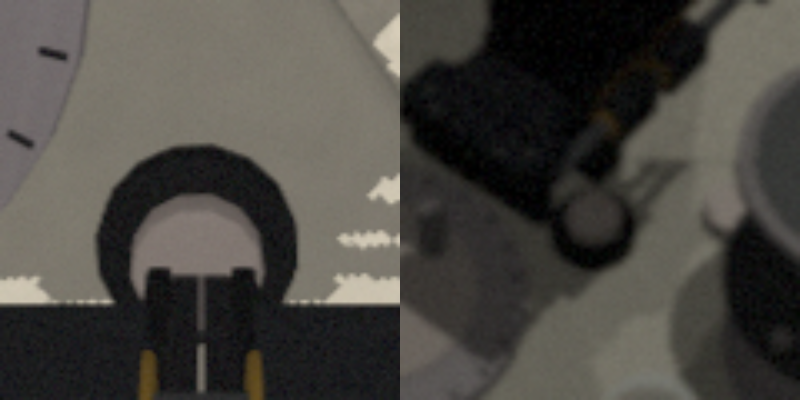

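>>> move_arm(commands=[[1,2,0,0,0],[1,4,0,0,0],[1,6,0,0,0],[1,8,0,0,0],[1,10,0,0,0],[1,10,0,0,0]])

```text
time: 13.15
position: [0.5624, -0.0122, 0.1158]
tool_rot: [-0.242, 0.665, 0.242, 0.664]
ft_force: [-0.1, -0.3, 0.2]
grip_width: 0.0005
```

>>> move_arm(commands=[[1,1,0,0,0],[1,2,0,0,0],[1,3,0,0,0],[1,4,0,0,0],[1,5,0,0,0],[1,5,0,0,0]])

```text
time: 13.65
position: [0.5625, -0.0123, 0.1109]
tool_rot: [-0.242, 0.665, 0.242, 0.664]
ft_force: [-0.1, 1.0, 0.2]
grip_width: 0.0007
```

```bash
python3 - <<'E'
from h import *
o=robot.get_obs();print(o['ft_force'],o['position'])
c=cam('wrist');s=cam('scene')
cv2.imwrite('pics/z15.png',np.hstack([cv2.resize(c['image'][150:270,260:380,::-1],(400,400)),cv2.resize(s['image'][130:230,280:380,::-1],(400,400))]))
E
```

```text
[-0.08652932  0.98725413  0.24113043] [ 0.56252442 -0.01230447  0.1108679 ]
```

View pics/z15.png

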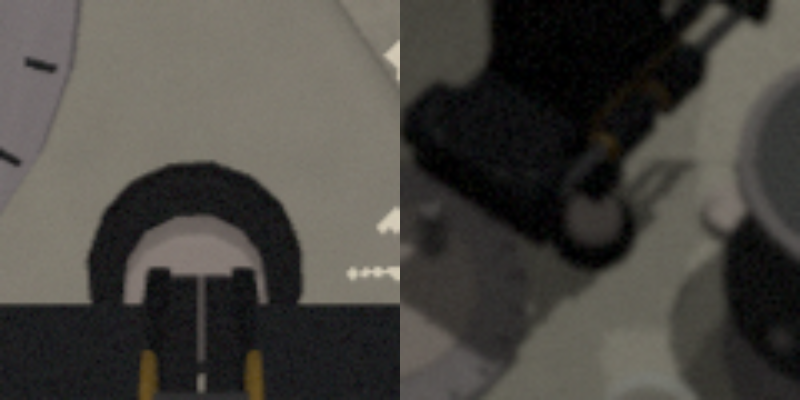

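>>> move_arm(commands=[[1,1,0,0,0],[1,2,0,0,0],[1,3,0,0,0],[1,4,0,0,0],[1,5,0,0,0],[1,6,0,0,0],[1,6,0,0,0]])

```text
time: 14.33
position: [0.5625, -0.0123, 0.1048]
tool_rot: [-0.242, 0.665, 0.242, 0.664]
ft_force: [-0.5, 0.0, 0.0]
grip_width: 0.0005
```

>>> move_arm(commands=[[1,1,0,0,0],[1,2,0,0,0],[1,3,0,0,0],[1,4,0,0,0],[1,4,0,0,0]])

```text
time: 14.75
position: [0.5625, -0.0123, 0.1009]
tool_rot: [-0.242, 0.665, 0.242, 0.664]
ft_force: [-0.8, 0.1, -0.0]
grip_width: 0.0003
```

```bash
python3 - <<'E'
from h import *
o=robot.get_obs();print(o['ft_force'],o['position'])
c=cam('wrist');s=cam('scene')
cv2.imwrite('pics/z16.png',np.hstack([cv2.resize(c['image'][150:270,260:380,::-1],(400,400)),cv2.resize(s['image'][130:230,280:380,::-1],(400,400))]))
E
```

```text
[-0.78853723  0.13867782 -0.02911235] [ 0.56253137 -0.01229986  0.10086756]
```

View pics/z16.png

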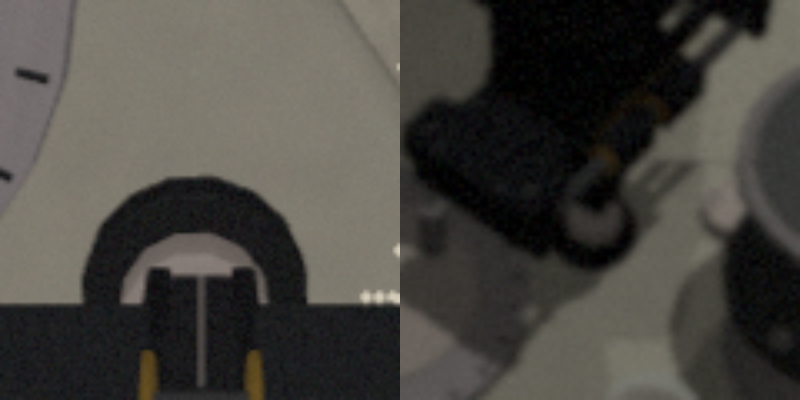

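>>> move_arm(commands=[[1,1,0,0,0],[1,2,0,0,0],[1,3,0,0,0],[1,4,0,0,0],[1,4,0,0,0]])

```text
time: 15.27
position: [0.5625, -0.0123, 0.0968]
tool_rot: [-0.242, 0.665, 0.242, 0.664]
ft_force: [0.3, 0.0, -0.5]
grip_width: 0.0004
```

>>> move_arm(commands=[[1,1,0,0,0],[1,2,0,0,0],[1,3,0,0,0],[1,3,0,0,0]])

```text
time: 15.6
position: [0.5625, -0.0123, 0.0939]
tool_rot: [-0.242, 0.665, 0.242, 0.664]
ft_force: [-0.0, 0.7, -0.2]
grip_width: 0.0003
```

```bash
python3 - <<'E'
from h import *
c=cam('wrist');s=cam('scene');cv2.imwrite('pics/w17.png',c['image'][:,:,::-1])
cv2.imwrite('pics/z17.png',np.hstack([cv2.resize(c['image'][150:270,260:380,::-1],(400,400)),cv2.resize(s['image'][130:230,280:380,::-1],(400,400))]))
E
```

```text
(no output)
```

View pics/z17.png

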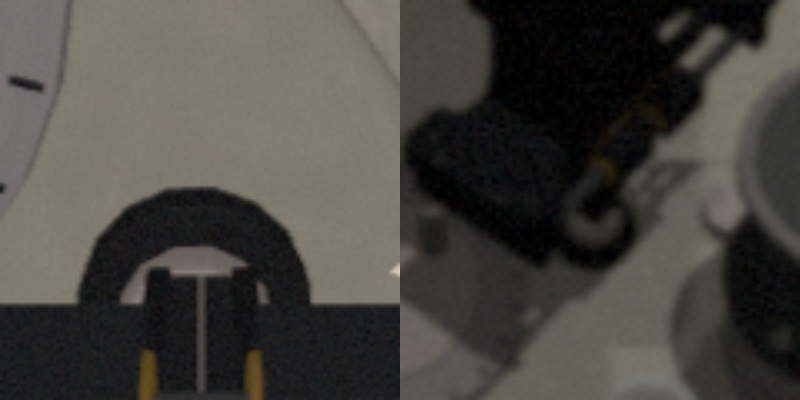

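View pics/w17.png

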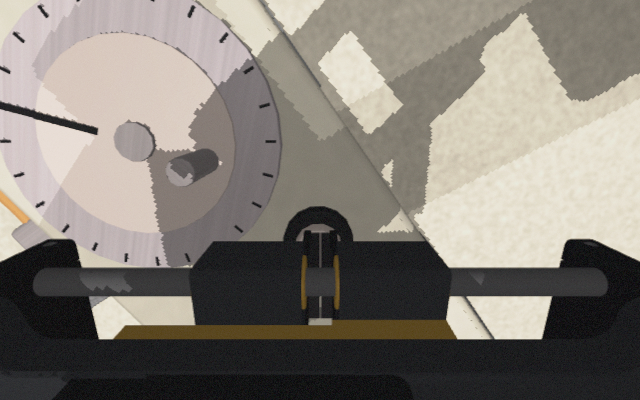

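>>> move_arm(commands=[[1,1,0,0,0],[1,2,0,0,0],[1,3,0,0,0],[1,3,0,0,0]])

```text
time: 16.03
position: [0.5628, -0.0124, 0.0912]
tool_rot: [-0.242, 0.664, 0.242, 0.665]
ft_force: [-0.2, 0.7, 2.1]
grip_width: 0.0004
```

>>> move_arm(commands=[[1,1,0,0,0],[1,2,0,0,0],[1,3,0,0,0],[1,3,0,0,0]])

```text
time: 16.37
position: [0.5628, -0.0124, 0.0882]
tool_rot: [-0.242, 0.664, 0.242, 0.665]
ft_force: [0.2, -0.1, 3.2]
grip_width: 0.0001
```

>>> move_arm(commands=[[1,1,0,0,0],[1,2,0,0,0],[1,3,0,0,0],[1,4,0,0,0],[1,4,0,0,0]])

```text
time: 16.78
position: [0.5629, -0.0124, 0.0865]
tool_rot: [-0.242, 0.664, 0.242, 0.665]
ft_force: [-3.7, 0.7, 19.7]
grip_width: 0.0007
```

>>> move_arm(commands=[[1,1,0,0,0],[1,2,0,0,0],[1,2,0,0,0],[1,2,0,0,0]])

```text
time: 17.12
position: [0.5629, -0.0124, 0.0863]
tool_rot: [-0.242, 0.664, 0.241, 0.665]
ft_force: [-7.6, 0.8, 30.9]
grip_width: 0.0007
```

```bash
python3 ang.py wrist
```

```text
17.1167 [ 0.5629 -0.0124  0.0863] [-7.6  0.8 30.9] [-0.22  0.64  1.7  -0.    0.8  -2.49]
wrist [(np.int32(858), np.float32(-65.06), array([ 24.13, -49.44], dtype=float32)), (np.int32(4219), np.float32(-155.34), array([-20.44, -87.29], dtype=float32))] diff at 55mm [44.57     37.850002]
```

```bash
python3 - <<'E'
from h import *
c=cam('wrist');s=cam('scene')
cv2.imwrite('pics/z18.png',np.hstack([cv2.resize(c['image'][190:260,280:360,::-1],(457,400),interpolation=cv2.INTER_CUBIC),cv2.resize(s['image'][165:205,305:345,::-1],(343,400),interpolation=cv2.INTER_CUBIC)]))
E
```

```text
(no output)
```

View pics/z18.png

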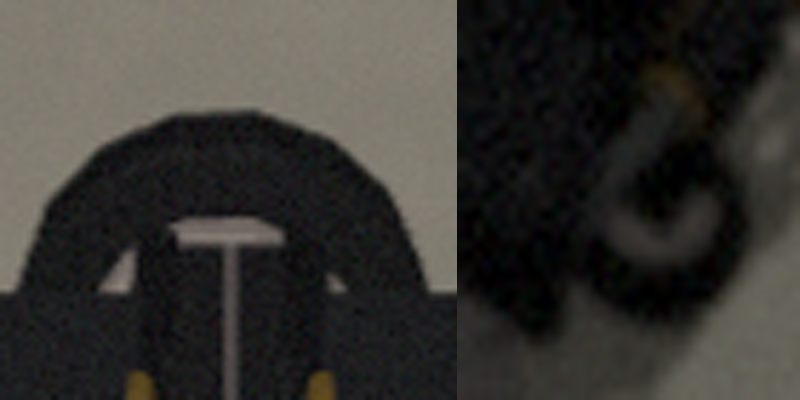

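>>> move_arm(commands=[[1,-5,0,0,0],[1,-10,0,0,0],[1,-20,0,0,0],[1,-40,0,0,0],[1,-70,0,0,0],[1,-100,0,0,0],[1,-130,0,0,0],[1,-130,0,0,0]])

```text
time: 17.93
position: [0.5664, -0.013, 0.2177]
tool_rot: [-0.244, 0.661, 0.24, 0.668]
ft_force: [1.2, -0.2, -0.1]
grip_width: 0.0004
```

```bash
python3 ang.py wrist; python3 - <<'E'
from h import *
c=cam('wrist');cv2.imwrite('pics/w19.png',c['image'][:,:,::-1])
s=cam('scene');cv2.imwrite('pics/s19.png',s['image'][:,:,::-1])
cv2.imwrite('pics/z19.png',np.hstack([cv2.resize(c['image'][150:230,280:360,::-1],(400,400),interpolation=cv2.INTER_CUBIC),cv2.resize(s['image'][165:205,305:345,::-1],(400,400),interpolation=cv2.INTER_CUBIC)]))
E
```

```text
17.9333 [ 0.5664 -0.013   0.2177] [ 1.2 -0.2 -0.1] [-0.22  0.45  1.6  -0.    1.08 -2.49]
wrist [(np.int32(712), np.float32(-65.08), array([ 23.94, -49.53], dtype=float32)), (np.int32(479), np.float32(-65.1), array([ 24.02, -49.48], dtype=float32))] diff at 55mm [-0.07999992 -0.04999924]
```

View pics/w19.png

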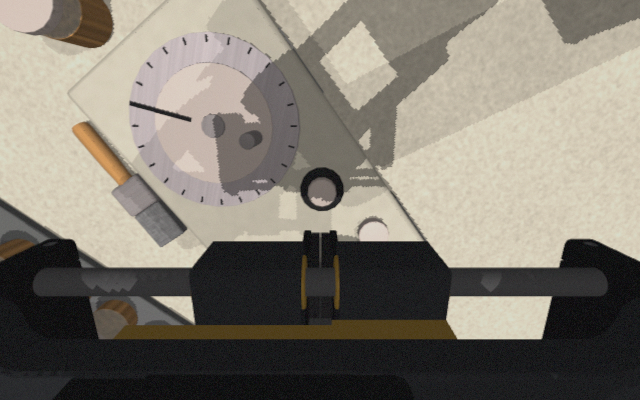

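View pics/s19.png

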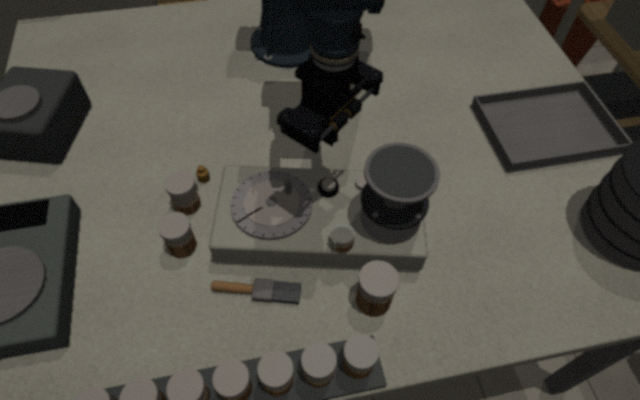

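View pics/z19.png

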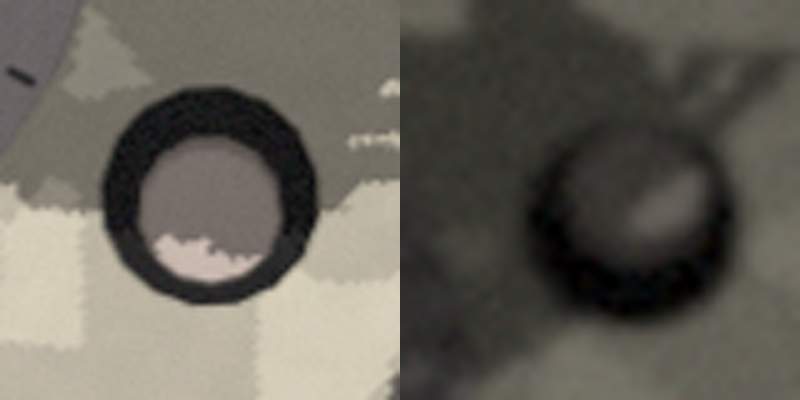

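>>> move_arm(commands=[[1,-10,0,0,0],[1,-10,0,0,0],[1,-10,0,0,0],[1,-10,0,0,0]])

```text
time: 18.42
position: [0.5623, -0.0123, 0.2214]
tool_rot: [-0.241, 0.665, 0.242, 0.664]
ft_force: [-0.9, 0.4, -0.1]
grip_width: 0.0006
```

```bash
python3 -c "
from rig import robot
print(robot.hand_in())"
```

```text
the job is handed in; nothing more can be done
None
```

I turned the dial about 35° counter-clockwise with the closed fingertips, until the index line met the long line. I then pressed the start button to its stop, let it come up, lifted clear and handed in at about 18.4 s. The hand-in gave no verdict.

**Dial:** The last wrist picture, after the press, shows the index and target within about 0.1 mm of each other, both at -65.1°. That measurement carries the camera calibration's error of about 2 mm.

**Button:** The force jumped from about 3 N to 20–31 N at the bottom, after an estimated 5–6 mm of travel. I could not read the button's travel directly, so the full press rests on that force and the pictures. It looked up again afterwards.

**Bystanders:** The jars, brush, cup and weight look unmoved in the last scene picture. I compared by eye, not by measurement. The tool showed no contact force at the end.

**Checks that disagreed:**
- The closed fingertips reached only a few millimetres past the TCP, not the stated 25 mm. My first approach passed over the post without touching it, so I went lower.
- During the push the side force peaked at about 13 N at the readings between moves. That was from rubbing on the post, so I followed its arc instead, which brought it down to about 6 N.

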